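# Hang the lapping plate to drip and lock it

### The job

Hang the upright lapping-plate carrier on the drip stand: bring its cross bar into both hooks from their open front, under the upper lips, back as far as it goes, and let it drop fully home in the throats. Once you have let go of it, flip the keeper lever beside the hooks over its high point towards the open front so that it snaps shut above the bar. Leave the brush, the handle blank and the tape roll where they are.

Things in the scene. Friction and masses are not known exactly. Their poses are not given: they have to be found in the camera images.
- carrier_center (a point): Loose carrier (about 0.2 kg, can swing in a weak grip): small lapping plate in an upright aluminium frame on two feet, 156 mm tall, front and back alike. Point: its centre, 78 mm above its underside, also the centre of its round steel cross bar (8 mm thick, 116 mm long, along its y). z up. The plate below is 50 mm wide (y), at most 14 mm thick (x); the feet reach 30 mm either way in x at the bottom.
- carrier_tab (a point): Grip point on the carrier's flat upright tab, 60 mm above the bar's centre; axes as the carrier's. The tab is 28 mm wide (y) and 8 mm thick (x), and runs from the bar to 78 mm above it; pinch it from above across its thickness.
- drip_stand: Fixed stand: steel tray 180 x 130 x 14 mm, rear post, and on its rail a carriage with two alike aluminium hook plates (6 mm thick, 35 to 41 mm either side of the middle plane y = 0). Origin on the bench top under the hooks' nominal place; x points to the rear (post), -x is the open front, y left, z up. Only the open keeper lever is higher than 170 mm.
- hook_nominal (a point): Nominal throat middle, at the centre height of a seated bar (125 mm above the bench); axes as the stand's. The carriage with both hooks is clamped anywhere on its rail: the true throat is up to 15 mm before or behind this point (x), is not reported, and must be felt or seen.
- mouth_nominal (a point): Where a bar's centre passes the mouth, 142 mm above the bench (5 mm play up and down), over hook_nominal; true x shifts with the carriage. The mouth is level, open to the front, under an upper lip; the hooks reach 39 mm forward of the throat's middle. A vertical rear wall 6.5 mm behind that middle stops the bar; before it the floor drops into the throat, 13 mm long in x.
- keeper (a joint): Angle of the keeper lever, rad: 0 = open, leaning 40 degrees to the rear of upright; 2.27 = shut, level to the front, 3 mm above the seated bar. An over-centre spring resists with about 4 N at the lever's end grip up to the high point at 1.05 rad (20 degrees forward of upright), then snaps it shut by itself.
- keeper_nominal (a point): Nominal pivot of the keeper lever, 18 mm behind and 11 mm above hook_nominal, at y = 47 mm; the true one shifts in x with the carriage. The flat steel lever is 6 mm wide (y 44 to 50) and 80 mm long; a black round grip, 12 mm thick, sticks out at its end to y = 89 mm. Open, the grip's axis is 51 mm behind and 61 mm above the pivot (197 mm above the bench).
- handle_blank: Bystander: loose octagonal wooden handle blank, 25 x 132 x 25 mm, lying; origin under its centre.
- scrub_brush: Bystander: loose wooden scrub brush, 41 x 156 x 26 mm; origin under its centre.
- tape_roll: Bystander: loose roll of tape, 89 mm across, 24 mm high; origin under its centre.

How it is judged (in metres and radians):
On the way:
1. the carrier hangs with its bar home in both throats, let go, while the keeper lever is still open (z of carrier_center in the frame of drip_stand between 0.12 and 0.13 m and x of carrier_center in the frame of drip_stand between -0.022 and 0.022 m and angle between the y axis of carrier_center and the y axis of drip_stand, either way round below 0.12 rad and contact force between the fingers and carrier below 0.2 N and value of joint keeper below 0.5 rad), for 0.2 s.
At the end, for the whole second after the job is handed in: The carrier hangs upright (within 0.3 rad), at rest, from its cross bar in both throats: bar centre 120 to 130 mm above the bench and within 22 mm in x of the stand's origin, bar parallel to the stand's y within 0.12 rad; the keeper lever is snapped shut (above 2.15 rad) (z of carrier_center in the frame of drip_stand between 0.12 and 0.13 m and x of carrier_center in the frame of drip_stand between -0.022 and 0.022 m and angle between the y axis of carrier_center and the y axis of drip_stand, either way round below 0.12 rad and angle between carrier_center's own z axis and vertical below 0.3 rad and linear speed of carrier below 0.1 m/s and value of joint keeper above 2.15 rad); the robot touches nothing.
It fails at once if the handle blank is displaced by more than 20 mm (distance of handle_blank from where it was at the start of the episode above 0.02 m).
It fails at once if the scrub brush is displaced by more than 20 mm (distance of scrub_brush from where it was at the start of the episode above 0.02 m).
It fails at once if the tape roll is displaced by more than 20 mm (distance of tape_roll from where it was at the start of the episode above 0.02 m).
It also fails if it takes over 51 s, if anything falls off the work surface, if the arm or the gripper's body presses on something with over 40 N, if the wrist force passes 120 N, or if a joint passes its speed limit or range.

### The arm

A 6-joint arm with a two-finger parallel gripper is mounted at the origin on a cart in front of the work surface, level with it; the furniture and walls round the work are solid. World frame = base frame: x ahead of the robot, y to its left, z up, the work surface at z = 0. Lengths are in m, angles in degrees, forces in N, time in s.
With the tool pointing down it reaches from about 0.35 to 0.875 m from the base axis. Payload 4.2 kg.
Tool frame: the origin (TCP) lies at the very end of the fingers, on their centre line; the grasp point (between the pads) lies 19 mm behind it (r.hold_point_z is the distance from the TCP to the grasp point, in m); z points along the fingers, y is the direction in which the jaws open and shut (so a half turn about z gives the same grasp; the last joint's range is limited). The gripper opens to 87 mm and grips with 3 to 60 N. Pads are 19 mm wide; open, the fingers measure 117 mm over their backs; the gripper's body (75 mm by 190 mm) begins 51 mm behind the grasp point.
Start: joints at [90.447, 22.042, 0.453, 0, -68.411, -14.817], TCP at [0.155, 0.605, 0.223] pointing down, gripper open.
Joint ranges: [-179.83, 179.83], [-69.29, 118.12], [-61.27, 80.66], [-181.25, 117.63], [-171.15, -9.14], [-177.46, 177.46]. Speed limits (degrees/s): [159.86, 159.86, 180, 180, 180, 180].

### API

Orientations are given as a 3x3 rotation matrix whose columns are the frame's x, y, z axes.
In Python, from station import r, cams, ticket gives the robot as it stands.
- The arm moves only by the tool drive_tool, never from a script. Its argument "deltas" is a list of rows, each an object of numbers: "dx", "dy", "dz": the shift along the tool's x, y, z in m; "wx", "wy", "wz": the turn, a rotation vector about the tool's x, y, z in degrees. A call has 1 to 20 rows; each row is the pose to reach, as a shift and turn from the pose commanded when the call began, along the tool's axes at that moment; what a row does not reach only later rows make up. A row lasts 1/10 s, in which the tool goes at most 50 mm and 8.59 degrees, less where a joint would pass 70% of its speed; a pose out of reach is approached as far as the arm can. A call with a gripper value outside its range is refused whole. "gripper" is the opening, from 0 (shut) to 1 (fully open), set as the call begins (left out, the last holds). The fingers move at their own pace and stop on an object; the grip force is fixed at half the most. Time passes only in rows, so rows that repeat a pose let the fingers close. It gives the time, the measured TCP pose, the force and the opening at its end, in the units of the state.
- r.sense(): the state, without advancing time (a new reading comes with each control period).
- cams.capture(name): name is "side" or "top"; returns the picture (400x640x3 uint8, red, green, blue); there is no depth.
- cams.camera_model(name): a dict with "intrinsics" (3x3 intrinsics, pixels), "extrinsics" (4x4, takes a point from world to camera coordinates). Camera axes: x right, y down, z forward; pixel columns grow to the right and rows downward; lengths in m; the calibration is good to about 2 mm. A picture is of the moment at which its call begins. camera_model takes no time and is no camera call.
- ticket.finish_job(): hands the job in, once; it reports no verdict.
The state is a dict: "time_s": time; "joints": joint angles; "joint_velocities": joint speeds; "effort": joint torques, N m; "tcp_pos": TCP position; "ee_rot": TCP orientation; "wrist_force": force on the tool from outside, world axes, zero at the start; "moment": the same for the moment, N m; "gripper_width": opening from 0.0 (shut) to 1.0 (fully open).
Only numpy, scipy, OpenCV 4.12 (cv2) and the standard library are available. Lean on these libraries where they do the work, as an engineer would, in place of code of your own. Each camera call takes 0.05 s, during which the arm holds its last target.

## Working session

There is one attempt and no reset: what is moved stays moved. The work goes in short steps, Python scripts to look and compute and a tool call to move; the robot and the scene stay as the last step left them, time stands still between calls to the robot, and variables do not carry over. Pictures are saved under pics/ and viewed, and the job is handed in when it is done.

Besides the shell and the picture viewer there is one more tool, called after "Request:" by a JSON object that holds its "name" and its "arguments". drive_tool: Moves the arm, as the interface text tells. Its arguments: {"type":"object","properties":{"deltas":{"type":"array","items":{"type":"object","properties":{"dx":{"type":"number"},"dy":{"type":"number"},"dz":{"type":"number"},"wx":{"type":"number"},"wy":{"type":"number"},"wz":{"type":"number"}}}},"gripper":{"type":"number"}},"required":["deltas"]}

```bash
ls; mkdir -p pics
python3 - <<'E'
from station import r,cams
import cv2
for n in("side","top"):
    im=cams.capture(n); cv2.imwrite(f"pics/{n}0.png",im[:,:,::-1])
    m=cams.camera_model(n); print(m)
s=r.sense(); print(s, r.hold_point_z)
E
```

```text
pics
{'intrinsics': array([[440.0764361 ,   0.        , 320.28291464],
       [  0.        , 440.0764361 , 196.54841977],
       [  0.        ,   0.        ,   1.        ]]), 'extrinsics': array([[-0.73921325, -0.67328605,  0.01580082,  0.31643182],
       [-0.57718391,  0.62126297, -0.52999156,  0.37881765],
       [ 0.34701946, -0.40089677, -0.84785569,  0.72949285],
       [ 0.        ,  0.        ,  0.        ,  1.        ]])}
{'intrinsics': array([[374.66993489,   0.        , 314.61177596],
       [  0.        , 374.66993489, 201.57299842],
       [  0.        ,   0.        ,   1.        ]]), 'extrinsics': array([[-0.02815842, -0.99885447, -0.03868918, -0.04370249],
       [-0.99237271,  0.03258074, -0.11889031,  0.5229997 ],
       [ 0.12001464,  0.03504632, -0.99215334,  0.89949782],
       [ 0.        ,  0.        ,  0.        ,  1.        ]])}
{'time_s': 0.1, 'joints': array([ 9.04477936e+01,  2.20850248e+01,  3.88418923e-01, -2.40150414e-02,
       -6.84121501e+01, -1.48185638e+01]), 'joint_velocities': array([-0.06097384, -0.0815523 ,  0.19291543, -0.13701416, -0.0711024 ,
        0.03316209]), 'effort': array([ 3.82592734e-04, -3.91692638e+01,  1.87932962e+01,  4.23185349e+00,
        1.33949745e-02, -7.17099101e-05]), 'tcp_pos': array([0.15495749, 0.6049327 , 0.22159193]), 'ee_rot': array([[ 9.68671547e-01, -2.48345108e-01, -3.74894202e-04],
       [-2.48345367e-01, -9.68669688e-01, -1.90110696e-03],
       [ 1.08981963e-04,  1.93465146e-03, -9.99998123e-01]]), 'wrist_force': array([-0.56703651,  0.1513247 , -0.2052436 ]), 'moment': array([-0.01878315,  0.00687905,  0.01691288]), 'gripper_width': 0.9977262975908442} 0.0187
```

View pics/side0.png

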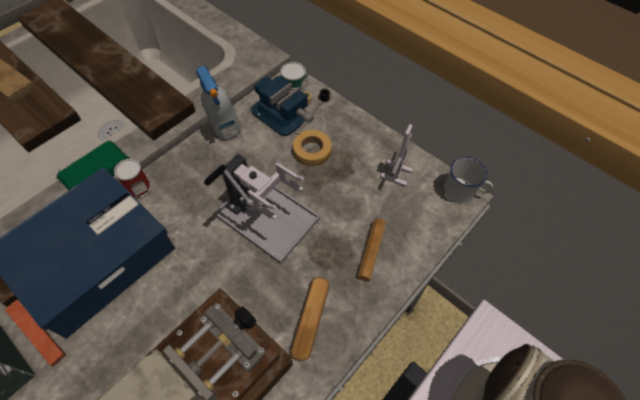

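View pics/top0.png

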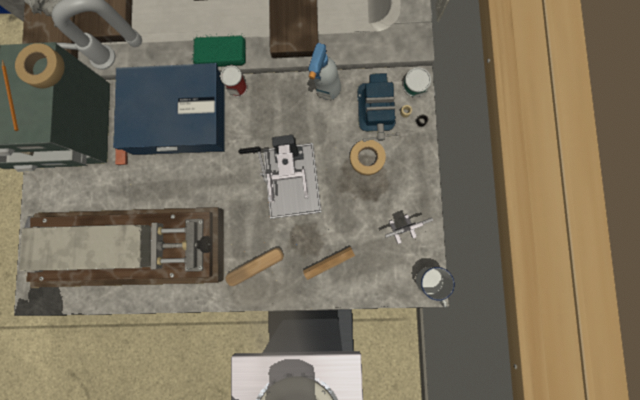

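Run:
```python
import cv2
t=cv2.imread("pics/top0.png"); s=cv2.imread("pics/side0.png")
def z(im,a,b,c,d,k,n): cv2.imwrite(n,cv2.resize(im[b:d,a:c],None,fx=k,fy=k,interpolation=cv2.INTER_CUBIC))
z(t,230,125,330,225,6,"pics/tz_stand.png")
z(t,370,195,450,255,9,"pics/tz_car.png")
z(s,200,140,325,265,4.8,"pics/sz_stand.png")
z(s,360,115,440,200,7,"pics/sz_car.png")
```

```text
(no output)
```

View pics/tz_stand.png

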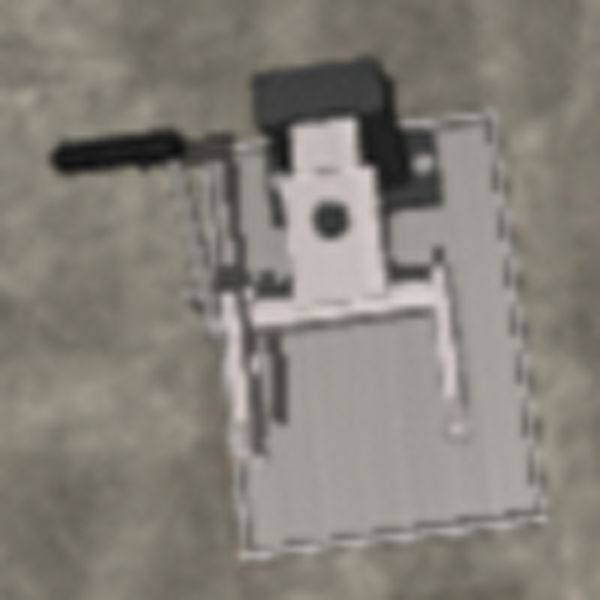

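View pics/tz_car.png

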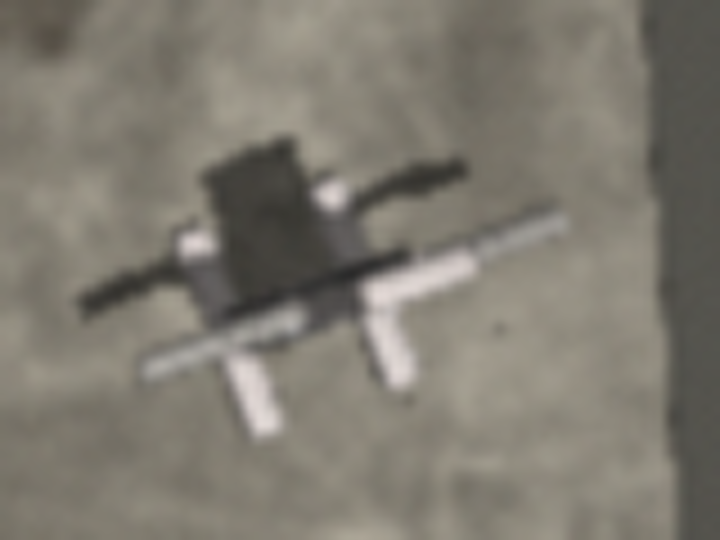

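View pics/sz_stand.png

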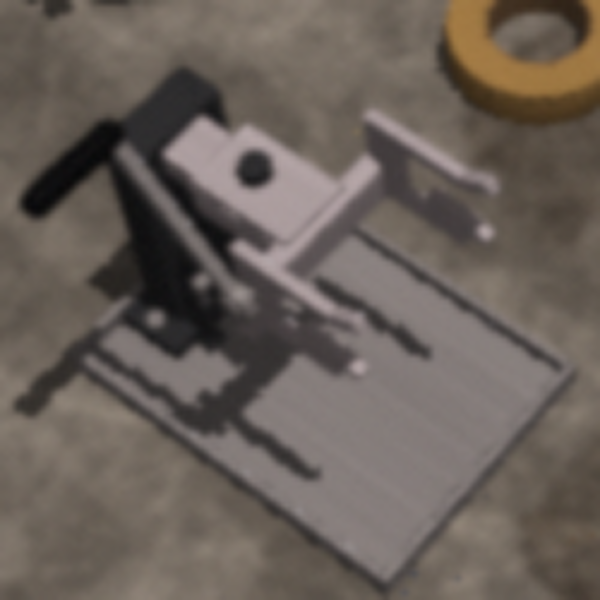

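View pics/sz_car.png

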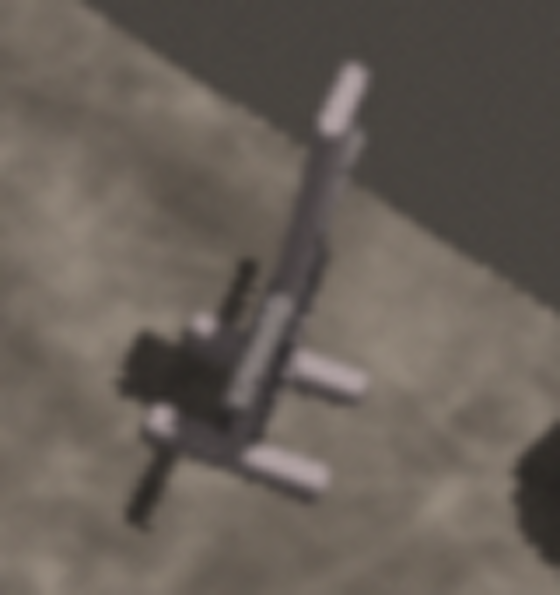

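```bash
cat > h.py <<'E'
import numpy as np
from station import r,cams
M={n:cams.camera_model(n) for n in("side","top")}
def ray(n,p):
    K=M[n]["intrinsics"];E=M[n]["extrinsics"];R=E[:3,:3];t=E[:3,3]
    d=R.T@np.linalg.inv(K)@np.array([p[0],p[1],1.]);return -R.T@t,d/np.linalg.norm(d)
def plane(n,p,z):
    o,d=ray(n,p);return o+d*(z-o[2])/d[2]
def tri(pt,ps):
    o1,d1=ray("top",pt);o2,d2=ray("side",ps)
    A=np.stack([d1,-d2],1);s=np.linalg.lstsq(A,o2-o1,rcond=None)[0]
    a=o1+d1*s[0];b=o2+d2*s[1];return (a+b)/2,np.linalg.norm(a-b)
def proj(n,P):
    K=M[n]["intrinsics"];E=M[n]["extrinsics"];q=K@(E[:3,:3]@np.asarray(P,float)+E[:3,3]);return q[:2]/q[2]
E
cat > a.py <<'E'
from h import *
np.set_printoptions(precision=4,suppress=True)
T=lambda x,y:(230+x/6,125+y/6); S=lambda x,y:(200+x/4.8,140+y/4.8)
C=lambda x,y:(370+x/9,195+y/9); D=lambda x,y:(360+x/7,115+y/7)
c=[plane("top",T(*p),.014) for p in((245,555),(545,518),(492,115))]
print("tray top",*c,np.linalg.norm(c[0]-c[1]),np.linalg.norm(c[1]-c[2]))
c=[plane("side",S(*p),.014) for p in((385,585),(575,370),(85,362))]
print("tray side",*c,np.linalg.norm(c[0]-c[1]),np.linalg.norm(c[0]-c[2]))
print("grip end",tri(T(55,158),S(33,205)),plane("top",T(57,158),.197),plane("side",S(33,205),.197))
print("grip in",tri(T(185,145),S(115,130)),plane("top",T(180,145),.197))
print("lowprong R",tri(T(457,430),S(485,232)))
print("lip R",tri(T(447,395),S(490,185)))
print("knob",tri(T(331,220),S(253,168)))
a,b=plane("top",C(145,370),.078),plane("top",C(565,215),.078)
print("bar",a,b,np.linalg.norm(a-b),(a+b)/2,np.degrees(np.arctan2(*(b-a)[1::-1])))
print("bar tri",tri(C(145,370),D(238,400)),tri(C(565,215),D(357,138)))
a,b=plane("top",C(370,297),.156),plane("top",C(475,265),.156)
print("tab top",a,b,(a+b)/2,np.linalg.norm(a-b))
a,b=plane("side",D(330,130),.156),plane("side",D(355,68),.156)
print("tab top side",a,b,(a+b)/2,np.linalg.norm(a-b))
E
python3 a.py
```

```text
tray top [0.4866 0.0526 0.014 ] [ 0.4982 -0.074   0.014 ] [ 0.6724 -0.0565  0.014 ] 0.12717627388848043 0.17508689757300086
tray side [0.4828 0.0568 0.014 ] [ 0.4937 -0.0702  0.014 ] [0.6521 0.0712 0.014 ] 0.1275318330677359 0.16989675805536492
grip end (array([0.611 , 0.0881, 0.197 ]), np.float64(0.0019141923772756564)) [0.6118 0.088  0.197 ] [0.6101 0.0877 0.197 ]
grip in (array([0.6167, 0.0446, 0.1916]), np.float64(0.0012211484482383395)) [0.6148 0.045  0.197 ]
lowprong R (array([ 0.5211, -0.0448,  0.1241]), np.float64(0.0014546513763969108))
lip R (array([ 0.5256, -0.0459,  0.1532]), np.float64(0.011728834664181134))
knob (array([0.6009, 0.0002, 0.1362]), np.float64(0.0011042755178869443))
bar [ 0.4299 -0.2243  0.078 ] [ 0.4664 -0.3335  0.078 ] 0.11510998250126372 [ 0.4481 -0.2789  0.078 ] -71.51548171807717
bar tri (array([ 0.4298, -0.2243,  0.0782]), np.float64(0.000238930734137332)) (array([ 0.4665, -0.3361,  0.0693]), np.float64(0.0009195273384871203))
tab top [ 0.4436 -0.2657  0.156 ] [ 0.4503 -0.2904  0.156 ] [ 0.4469 -0.278   0.156 ] 0.02565699738318271
tab top side [ 0.4423 -0.263   0.156 ] [ 0.4506 -0.2861  0.156 ] [ 0.4465 -0.2745  0.156 ] 0.02464592886465202
```

```bash
cat >> h.py <<'E'
from scipy.spatial.transform import Rotation as Ro
def delta(pos,psi,s=None,R0=None,p0=None):
    "psi: world angle of tool x (deg), tool down"
    s=s or r.sense(); R0=s["ee_rot"] if R0 is None else R0; p0=s["tcp_pos"] if p0 is None else p0
    a=np.radians(psi);x=np.array([np.cos(a),np.sin(a),0]);z=np.array([0,0,-1.]);y=np.cross(z,x)
    Rt=np.stack([x,y,z],1)
    return np.round(R0.T@(np.array(pos)-p0),4),np.round(Ro.from_matrix(R0.T@Rt).as_rotvec(degrees=True),2)
E
python3 - <<'E'
from h import *
print(delta((.42,.15,.32),-45)); print(delta((.448,-.279,.26),-71.6))
E
```

```text
(array([ 0.3697,  0.375 , -0.0976]), array([ 0.11, -0.04, 30.62]))
(array([ 0.5034,  0.7835, -0.0368]), array([ 0.1 , -0.06, 57.22]))
```

Request:
{"name": "drive_tool", "arguments": {"deltas": [{"dx":0.02,"dy":0.02,"dz":-0.05,"wz":5},{"dx":0.05,"dy":0.05,"dz":-0.08,"wz":10},{"dx":0.37,"dy":0.375,"dz":-0.098,"wz":30.6},{"dx":0.37,"dy":0.375,"dz":-0.098,"wz":30.6},{"dx":0.37,"dy":0.375,"dz":-0.098,"wz":30.6},{"dx":0.37,"dy":0.375,"dz":-0.098,"wz":30.6},{"dx":0.37,"dy":0.375,"dz":-0.098,"wz":30.6},{"dx":0.37,"dy":0.375,"dz":-0.098,"wz":30.6},{"dx":0.37,"dy":0.375,"dz":-0.098,"wz":30.6},{"dx":0.37,"dy":0.375,"dz":-0.098,"wz":30.6},{"dx":0.37,"dy":0.375,"dz":-0.098,"wz":30.6},{"dx":0.37,"dy":0.375,"dz":-0.098,"wz":30.6}], "gripper": 0.7}}

```text
schema error: expected keys dx, dy, dz, wx, wy, wz
```

Run:
```python
from h import *
s=r.sense();print(s["time_s"],s["tcp_pos"],s["joints"])
print(delta((.448,-.279,.26),-71.6))
```

```text
0.1 [0.15495749 0.6049327  0.22159193] [ 9.04477936e+01  2.20850248e+01  3.88418923e-01 -2.40150414e-02
 -6.84121501e+01 -1.48185638e+01]
(array([ 0.5034,  0.7835, -0.0368]), array([ 0.1 , -0.06, 57.22]))
```

All six keys are required.

Request:
{"name": "drive_tool", "arguments": {"deltas": [{"dx":0.02,"dy":0.02,"dz":-0.05,"wx":0,"wy":0,"wz":5},{"dx":0.05,"dy":0.05,"dz":-0.08,"wx":0,"wy":0,"wz":10},{"dx":0.37,"dy":0.375,"dz":-0.098,"wx":0,"wy":0,"wz":30.6},{"dx":0.37,"dy":0.375,"dz":-0.098,"wx":0,"wy":0,"wz":30.6},{"dx":0.37,"dy":0.375,"dz":-0.098,"wx":0,"wy":0,"wz":30.6},{"dx":0.37,"dy":0.375,"dz":-0.098,"wx":0,"wy":0,"wz":30.6},{"dx":0.37,"dy":0.375,"dz":-0.098,"wx":0,"wy":0,"wz":30.6},{"dx":0.37,"dy":0.375,"dz":-0.098,"wx":0,"wy":0,"wz":30.6},{"dx":0.37,"dy":0.375,"dz":-0.098,"wx":0,"wy":0,"wz":30.6},{"dx":0.37,"dy":0.375,"dz":-0.098,"wx":0,"wy":0,"wz":30.6},{"dx":0.37,"dy":0.375,"dz":-0.098,"wx":0,"wy":0,"wz":30.6},{"dx":0.37,"dy":0.375,"dz":-0.098,"wx":0,"wy":0,"wz":30.6}], "gripper": 0.7}}

```text
time_s: 1.3
tcp_pos: [0.4214, 0.1469, 0.3206]
ee_rot: [[0.704, -0.71, -0.0], [-0.71, -0.704, -0.001], [0.0, 0.0, -1.0]]
wrist_force: [-0.0, 0.3, -0.2]
gripper_width: 0.7
```

Run:
```python
from h import *
s=r.sense();print(s["time_s"],s["tcp_pos"],s["joints"])
print(delta((.448,-.279,.22),-71.6))
```

```text
1.3 [0.42143012 0.14688825 0.32058487] [ 4.02114411e+01  6.74129131e-01 -1.28261531e+01  2.03517604e-02
 -7.65258652e+01  4.53938452e+00]
(array([0.3211, 0.2809, 0.1008]), array([ 2.000e-02, -2.000e-02,  2.636e+01]))
```

Request:
{"name": "drive_tool", "arguments": {"deltas": [{"dx":0.321,"dy":0.281,"dz":0.06,"wx":0,"wy":0,"wz":26.4},{"dx":0.321,"dy":0.281,"dz":0.06,"wx":0,"wy":0,"wz":26.4},{"dx":0.321,"dy":0.281,"dz":0.06,"wx":0,"wy":0,"wz":26.4},{"dx":0.321,"dy":0.281,"dz":0.06,"wx":0,"wy":0,"wz":26.4},{"dx":0.321,"dy":0.281,"dz":0.06,"wx":0,"wy":0,"wz":26.4},{"dx":0.321,"dy":0.281,"dz":0.06,"wx":0,"wy":0,"wz":26.4},{"dx":0.321,"dy":0.281,"dz":0.06,"wx":0,"wy":0,"wz":26.4},{"dx":0.321,"dy":0.281,"dz":0.06,"wx":0,"wy":0,"wz":26.4},{"dx":0.321,"dy":0.281,"dz":0.06,"wx":0,"wy":0,"wz":26.4},{"dx":0.321,"dy":0.281,"dz":0.06,"wx":0,"wy":0,"wz":26.4},{"dx":0.321,"dy":0.281,"dz":0.06,"wx":0,"wy":0,"wz":26.4},{"dx":0.321,"dy":0.281,"dz":0.06,"wx":0,"wy":0,"wz":26.4}]}}

```text
time_s: 2.5
tcp_pos: [0.4488, -0.2746, 0.2606]
ee_rot: [[0.32, -0.947, -0.0], [-0.947, -0.32, 0.0], [-0.0, 0.0, -1.0]]
wrist_force: [-0.1, -0.2, -0.0]
gripper_width: 0.701
```

Run:
```python
from h import *
s=r.sense();print(s["time_s"],s["tcp_pos"],s["joints"],s["ee_rot"])
print(delta((.448,-.279,.119),-71.6))
```

```text
2.5 [ 0.44882048 -0.27461689  0.26058456] [-1.37883025e+01  1.08696553e+01 -9.71249186e+00 -1.32723924e-02
 -6.94275143e+01  3.24679685e+01] [[ 3.20199665e-01 -9.47350073e-01 -1.12066686e-04]
 [-9.47350041e-01 -3.20199684e-01  2.50811525e-04]
 [-2.73490035e-04  2.58566133e-05 -9.99999962e-01]]
(array([0.0039, 0.0022, 0.1416]), array([0.  , 0.02, 0.28]))
```

Request:
{"name": "drive_tool", "arguments": {"deltas": [{"dx":0,"dy":0,"dz":0.04,"wx":0,"wy":0,"wz":0},{"dx":0,"dy":0,"dz":0.08,"wx":0,"wy":0,"wz":0},{"dx":0,"dy":0,"dz":0.08,"wx":0,"wy":0,"wz":0}]}}

```text
time_s: 2.8
tcp_pos: [0.4455, -0.2726, 0.1761]
ee_rot: [[0.32, -0.947, -0.01], [-0.947, -0.32, 0.005], [-0.008, 0.008, -1.0]]
wrist_force: [0.2, -1.1, -0.7]
gripper_width: 0.703
```

Run:
```python
from h import *
import cv2
s=r.sense();print(s["time_s"],s["tcp_pos"],s["joint_velocities"])
print(delta((.448,-.279,.123),-71.6))
im=cams.capture("side")[:,:,::-1]; cv2.imwrite("pics/s1.png",cv2.resize(im[60:220,320:500],None,fx=4,fy=3.75,interpolation=cv2.INTER_CUBIC))
```

```text
2.8 [ 0.44547368 -0.2725992   0.1760937 ] [-0.33550788 -2.61657413  6.70875113  3.31645571 -3.48708901  0.04828116]
(array([ 0.0073, -0.0008,  0.053 ]), array([0.48, 0.44, 0.29]))
```

View pics/s1.png

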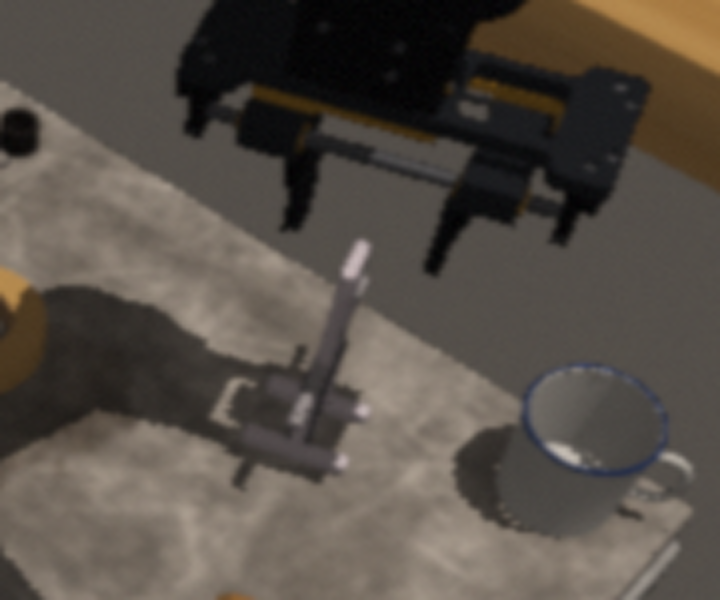

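Request:
{"name": "drive_tool", "arguments": {"deltas": [{"dx":0.005,"dy":0,"dz":0.03,"wx":0,"wy":0,"wz":0},{"dx":0.005,"dy":0,"dz":0.056,"wx":0,"wy":0,"wz":0},{"dx":0.005,"dy":0,"dz":0.056,"wx":0,"wy":0,"wz":0},{"dx":0.005,"dy":0,"dz":0.056,"wx":0,"wy":0,"wz":0}]}}

```text
time_s: 3.25
tcp_pos: [0.4522, -0.2804, 0.1269]
ee_rot: [[0.321, -0.947, 0.003], [-0.947, -0.321, -0.002], [0.003, -0.002, -1.0]]
wrist_force: [0.8, -0.1, 0.1]
gripper_width: 0.7
```

Run:
```python
from h import *
import cv2
s=r.sense();print(s["time_s"],s["tcp_pos"],s["joint_velocities"])
print(delta((.448,-.279,.123),-71.6))
for n in("side","top"):
  im=cams.capture(n)[:,:,::-1]; im=im[60:220,320:500] if n=="side" else im[150:290,350:500]
  cv2.imwrite(f"pics/{n}2.png",cv2.resize(im,None,fx=4,fy=4,interpolation=cv2.INTER_CUBIC)[:600])
```

```text
3.25 [ 0.45219692 -0.28037411  0.12691061] [-0.1995685  -1.01572653  0.98691391  0.19426919  0.43178977 -0.05329364]
(array([-0.0027,  0.0035,  0.0039]), array([-0.13, -0.16,  0.33]))
```

View pics/side2.png

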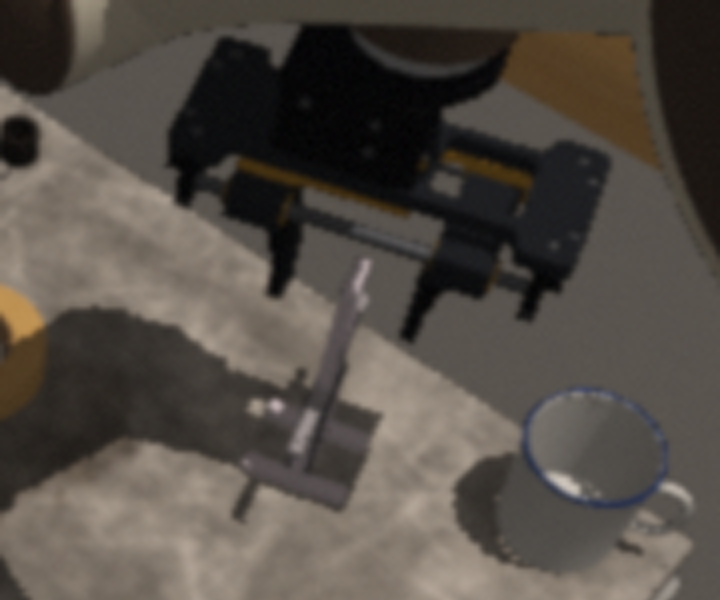

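View pics/top2.png

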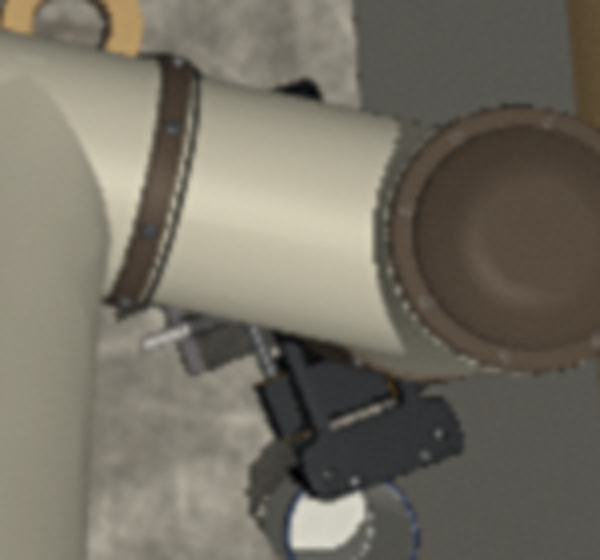

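Request:
{"name": "drive_tool", "arguments": {"deltas": [{"dx":-0.001,"dy":0.003,"dz":0.004,"wx":0,"wy":0,"wz":0},{"dx":-0.001,"dy":0.003,"dz":0.004,"wx":0,"wy":0,"wz":0},{"dx":-0.001,"dy":0.003,"dz":0.004,"wx":0,"wy":0,"wz":0},{"dx":-0.001,"dy":0.003,"dz":0.004,"wx":0,"wy":0,"wz":0},{"dx":-0.001,"dy":0.003,"dz":0.004,"wx":0,"wy":0,"wz":0},{"dx":-0.001,"dy":0.003,"dz":0.004,"wx":0,"wy":0,"wz":0},{"dx":-0.001,"dy":0.003,"dz":0.004,"wx":0,"wy":0,"wz":0},{"dx":-0.001,"dy":0.003,"dz":0.004,"wx":0,"wy":0,"wz":0}], "gripper": 0}}

```text
time_s: 4.15
tcp_pos: [0.4474, -0.28, 0.1205]
ee_rot: [[0.319, -0.948, -0.0], [-0.948, -0.319, 0.0], [-0.0, -0.0, -1.0]]
wrist_force: [-0.5, -0.1, -3.6]
gripper_width: 0.09
```

Run:
```python
from h import *
s=r.sense();print(s["time_s"],s["tcp_pos"],s["joint_velocities"],s["ee_rot"],s["gripper_width"],s["wrist_force"])
```

```text
4.15 [ 0.44743383 -0.28004675  0.12046901] [ 0.03885468  0.35595034 -0.67208735 -0.57286088 -0.52242192 -0.04354343] [[ 3.19438882e-01 -9.47606881e-01 -4.34958804e-06]
 [-9.47606878e-01 -3.19438881e-01  7.75792015e-05]
 [-7.49040127e-05 -2.06601138e-05 -9.99999997e-01]] 0.0896601179173486 [-0.45571935 -0.10669316 -3.63312494]
```

Run:
```python
from h import *
print(delta((.458,-.013,.24),-84.7))
```

```text
(array([-0.2497, -0.0953, -0.1195]), array([-0.  ,  0.  , 13.33]))
```

Request:
{"name": "drive_tool", "arguments": {"deltas": [{"dx":0,"dy":0,"dz":-0.02,"wx":0,"wy":0,"wz":0},{"dx":0,"dy":0,"dz":-0.05,"wx":0,"wy":0,"wz":0},{"dx":0,"dy":0,"dz":-0.08,"wx":0,"wy":0,"wz":0},{"dx":-0.01,"dy":-0.004,"dz":-0.11,"wx":0,"wy":0,"wz":0},{"dx":-0.03,"dy":-0.012,"dz":-0.12,"wx":0,"wy":0,"wz":1.5},{"dx":-0.06,"dy":-0.023,"dz":-0.12,"wx":0,"wy":0,"wz":3},{"dx":-0.09,"dy":-0.034,"dz":-0.12,"wx":0,"wy":0,"wz":4.5},{"dx":-0.12,"dy":-0.046,"dz":-0.12,"wx":0,"wy":0,"wz":6.5},{"dx":-0.15,"dy":-0.058,"dz":-0.12,"wx":0,"wy":0,"wz":8.5},{"dx":-0.18,"dy":-0.069,"dz":-0.12,"wx":0,"wy":0,"wz":10.5},{"dx":-0.21,"dy":-0.08,"dz":-0.12,"wx":0,"wy":0,"wz":12},{"dx":-0.235,"dy":-0.09,"dz":-0.12,"wx":0,"wy":0,"wz":13.3},{"dx":-0.245,"dy":-0.094,"dz":-0.12,"wx":0,"wy":0,"wz":13.3},{"dx":-0.25,"dy":-0.095,"dz":-0.12,"wx":0,"wy":0,"wz":13.3},{"dx":-0.25,"dy":-0.095,"dz":-0.12,"wx":0,"wy":0,"wz":13.3},{"dx":-0.25,"dy":-0.095,"dz":-0.12,"wx":0,"wy":0,"wz":13.3}]}}

```text
time_s: 5.75
tcp_pos: [0.4573, -0.0135, 0.2403]
ee_rot: [[0.092, -0.996, -0.001], [-0.996, -0.092, -0.0], [0.0, 0.001, -1.0]]
wrist_force: [0.5, -0.4, -3.0]
gripper_width: 0.092
```

Run:
```python
from h import *
import cv2
s=r.sense();print(s["time_s"],s["tcp_pos"],s["joint_velocities"],s["gripper_width"],s["wrist_force"])
print(delta((.458,-.013,.1845),-84.7))
for n in("side","top"):
  im=cams.capture(n)[:,:,::-1]; cv2.imwrite(f"pics/{n}3f.png",im);im=im[100:270,200:360] if n=="side" else im[110:260,230:380]
  cv2.imwrite(f"pics/{n}3.png",cv2.resize(im,None,fx=4,fy=3.5 if n=="side" else 4,interpolation=cv2.INTER_CUBIC))
```

```text
5.75 [ 0.45726554 -0.0135234   0.24030903] [-0.5331331  -0.05559418  0.09505916 -0.03696882 -0.01497232 -0.17439289] 0.09163952124702403 [ 0.48836509 -0.37169773 -2.99438826]
(array([-0.0005, -0.0008,  0.0558]), array([ 0.05, -0.01, -0.01]))
```

View pics/side3.png

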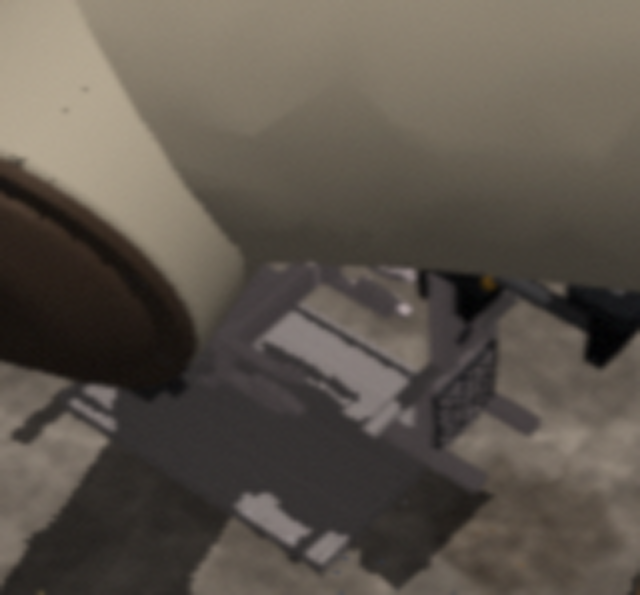

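View pics/top3.png

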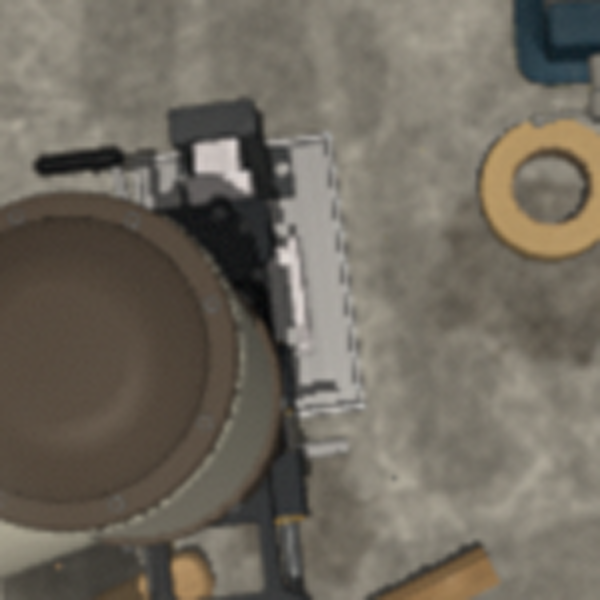

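Request:
{"name": "drive_tool", "arguments": {"deltas": [{"dx":0,"dy":0,"dz":0.02,"wx":0,"wy":0,"wz":0},{"dx":0,"dy":0,"dz":0.045,"wx":0,"wy":0,"wz":0},{"dx":0,"dy":0,"dz":0.056,"wx":0,"wy":0,"wz":0},{"dx":0,"dy":0,"dz":0.056,"wx":0,"wy":0,"wz":0},{"dx":0,"dy":0,"dz":0.056,"wx":0,"wy":0,"wz":0}]}}

```text
time_s: 6.35
tcp_pos: [0.4583, -0.0131, 0.1853]
ee_rot: [[0.093, -0.996, 0.001], [-0.996, -0.093, -0.0], [0.0, -0.001, -1.0]]
wrist_force: [0.2, 0.5, -2.1]
gripper_width: 0.091
```

Run:
```python
from h import *
s=r.sense();print(s["time_s"],s["tcp_pos"],s["joint_velocities"],s["gripper_width"],s["wrist_force"])
print(delta((.458,-.013,.1845),-84.7))
print(plane("top",(316.75,221.25),.1975))
```

```text
6.35 [ 0.45828684 -0.01309762  0.18528524] [ 0.22668251 -0.72534766  1.05162143  0.03563609  0.1290533  -0.00310973] 0.0907278811127051 [ 0.22311157  0.48770728 -2.06854688]
(array([-0.0001,  0.0003,  0.0008]), array([-0.07, -0.03,  0.02]))
[ 0.46106786 -0.06872243  0.1975    ]
```

Request:
{"name": "drive_tool", "arguments": {"deltas": [{"dx":0,"dy":-0.015,"dz":0.001,"wx":0,"wy":0,"wz":0},{"dx":0,"dy":-0.03,"dz":0.001,"wx":0,"wy":0,"wz":0},{"dx":0,"dy":-0.04,"dz":0.001,"wx":0,"wy":0,"wz":0},{"dx":0,"dy":-0.047,"dz":0.001,"wx":0,"wy":0,"wz":0},{"dx":0,"dy":-0.053,"dz":0.001,"wx":0,"wy":0,"wz":0},{"dx":0,"dy":-0.059,"dz":0.001,"wx":0,"wy":0,"wz":0},{"dx":0,"dy":-0.065,"dz":0.001,"wx":0,"wy":0,"wz":0},{"dx":0,"dy":-0.07,"dz":0.001,"wx":0,"wy":0,"wz":0},{"dx":0,"dy":-0.07,"dz":0.001,"wx":0,"wy":0,"wz":0}]}}

```text
time_s: 7.25
tcp_pos: [0.5279, -0.0062, 0.1835]
ee_rot: [[0.093, -0.996, 0.0], [-0.996, -0.093, -0.0], [0.0, -0.0, -1.0]]
wrist_force: [-0.1, 0.5, -2.6]
gripper_width: 0.09
```

Run:
```python
from h import *
import cv2
s=r.sense();print(s["time_s"],s["tcp_pos"],s["gripper_width"],s["wrist_force"],s["moment"])
for n in("side","top"):
  im=cams.capture(n)[:,:,::-1]; im=im[100:270,200:360] if n=="side" else im[110:260,230:380]
  cv2.imwrite(f"pics/{n}4.png",cv2.resize(im,None,fx=4,fy=3.5 if n=="side" else 4,interpolation=cv2.INTER_CUBIC))
```

```text
7.25 [ 0.52785915 -0.00622359  0.18349071] 0.08980717901023366 [-0.12490975  0.50145163 -2.62716916] [ 0.04797746 -0.02568113 -0.01035495]
```

View pics/top4.png

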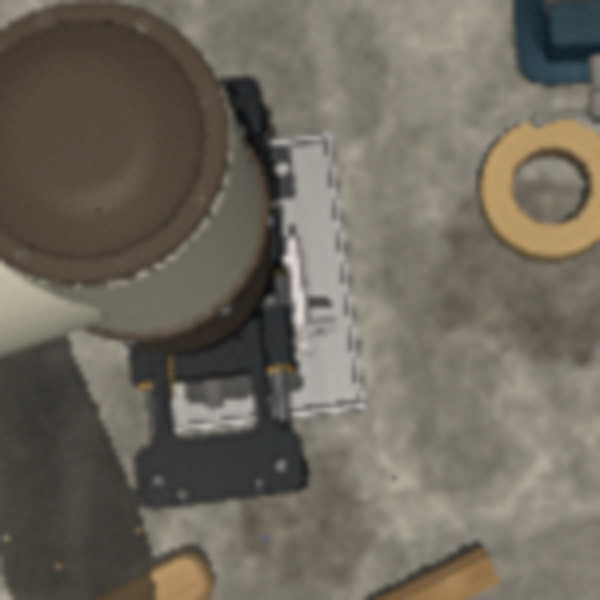

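View pics/side4.png

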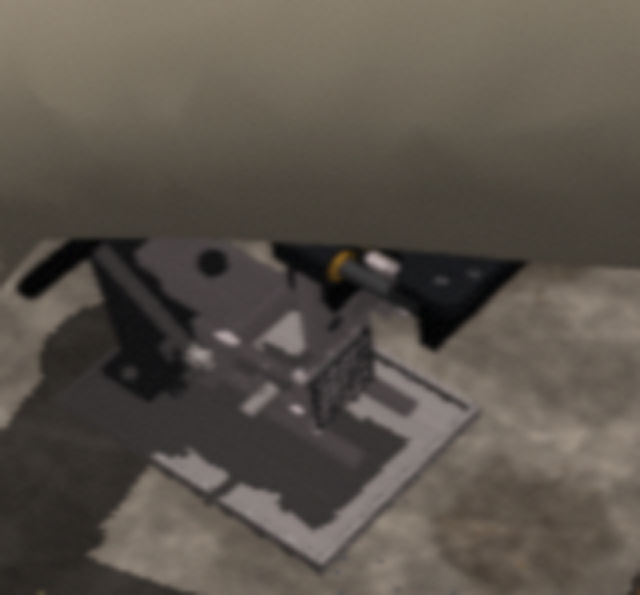

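Request:
{"name": "drive_tool", "arguments": {"deltas": [{"dx":0,"dy":-0.005,"dz":-0.001,"wx":0,"wy":0,"wz":0},{"dx":0,"dy":-0.01,"dz":-0.001,"wx":0,"wy":0,"wz":0},{"dx":0,"dy":-0.014,"dz":-0.001,"wx":0,"wy":0,"wz":0},{"dx":0,"dy":-0.018,"dz":-0.001,"wx":0,"wy":0,"wz":0},{"dx":0,"dy":-0.02,"dz":-0.001,"wx":0,"wy":0,"wz":0}]}}

```text
time_s: 7.85
tcp_pos: [0.5476, -0.0044, 0.1844]
ee_rot: [[0.093, -0.996, -0.0], [-0.996, -0.093, -0.0], [0.0, 0.0, -1.0]]
wrist_force: [0.0, -1.3, -2.8]
gripper_width: 0.089
```

Request:
{"name": "drive_tool", "arguments": {"deltas": [{"dx":0,"dy":-0.002,"dz":0,"wx":0,"wy":0,"wz":0},{"dx":0,"dy":-0.004,"dz":0,"wx":0,"wy":0,"wz":0}]}}

```text
time_s: 8.05
tcp_pos: [0.5512, -0.0041, 0.1845]
ee_rot: [[0.093, -0.996, -0.0], [-0.996, -0.093, -0.0], [0.0, 0.0, -1.0]]
wrist_force: [0.1, 0.2, -3.5]
gripper_width: 0.088
```

Request:
{"name": "drive_tool", "arguments": {"deltas": [{"dx":0,"dy":-0.002,"dz":0,"wx":0,"wy":0,"wz":0},{"dx":0,"dy":-0.003,"dz":0,"wx":0,"wy":0,"wz":0}]}}

```text
time_s: 8.25
tcp_pos: [0.5536, -0.0039, 0.1844]
ee_rot: [[0.093, -0.996, -0.002], [-0.996, -0.093, -0.0], [0.0, 0.002, -1.0]]
wrist_force: [-1.5, 0.3, -1.3]
gripper_width: 0.088
```

Request:
{"name": "drive_tool", "arguments": {"deltas": [{"dx":0,"dy":-0.002,"dz":0,"wx":0,"wy":0,"wz":0},{"dx":0,"dy":-0.002,"dz":0,"wx":0,"wy":0,"wz":0}]}}

```text
time_s: 8.45
tcp_pos: [0.5541, -0.004, 0.1842]
ee_rot: [[0.093, -0.996, -0.005], [-0.996, -0.093, -0.001], [0.0, 0.005, -1.0]]
wrist_force: [-5.2, -0.6, -0.0]
gripper_width: 0.089
```

Request:
{"name": "drive_tool", "arguments": {"deltas": [{"dx":0,"dy":-0.002,"dz":0,"wx":0,"wy":0,"wz":0},{"dx":0,"dy":-0.002,"dz":0,"wx":0,"wy":0,"wz":0}]}}

```text
time_s: 8.65
tcp_pos: [0.5545, -0.004, 0.184]
ee_rot: [[0.092, -0.996, -0.009], [-0.996, -0.092, -0.001], [0.0, 0.009, -1.0]]
wrist_force: [-8.2, 0.8, 2.9]
gripper_width: 0.088
```

Request:
{"name": "drive_tool", "arguments": {"deltas": [{"dx":0,"dy":0.003,"dz":0,"wx":0,"wy":0,"wz":0},{"dx":0,"dy":0.006,"dz":0,"wx":0,"wy":0,"wz":0},{"dx":0,"dy":0.006,"dz":0,"wx":0,"wy":0,"wz":0}]}}

```text
time_s: 8.95
tcp_pos: [0.5526, -0.0039, 0.1849]
ee_rot: [[0.093, -0.996, 0.002], [-0.996, -0.093, 0.0], [-0.0, -0.002, -1.0]]
wrist_force: [0.1, -0.8, -2.9]
gripper_width: 0.087
```

Run:
```python
from h import *
s=r.sense();print(s["time_s"],s["tcp_pos"],s["gripper_width"],s["wrist_force"],s["moment"],s["ee_rot"][:,2])
```

```text
8.95 [ 0.55261797 -0.00390452  0.18487029] 0.08719401885426564 [ 0.14423015 -0.81921872 -2.88836403] [ 0.12340696 -0.1113343  -0.01093227] [ 1.94842022e-03  3.20077957e-04 -9.99998051e-01]
```

Request:
{"name": "drive_tool", "arguments": {"deltas": [{"dx":0,"dy":0.001,"dz":0.003,"wx":0,"wy":0,"wz":0},{"dx":0,"dy":0.001,"dz":0.006,"wx":0,"wy":0,"wz":0},{"dx":0,"dy":0.001,"dz":0.009,"wx":0,"wy":0,"wz":0},{"dx":0,"dy":0.001,"dz":0.011,"wx":0,"wy":0,"wz":0},{"dx":0,"dy":0.001,"dz":0.011,"wx":0,"wy":0,"wz":0}]}}

```text
time_s: 9.45
tcp_pos: [0.551, -0.0041, 0.173]
ee_rot: [[0.093, -0.996, -0.001], [-0.996, -0.093, -0.0], [0.0, 0.001, -1.0]]
wrist_force: [0.9, 0.1, -2.4]
gripper_width: 0.088
```

Request:
{"name": "drive_tool", "arguments": {"deltas": [{"dx":0,"dy":0,"dz":0.002,"wx":0,"wy":0,"wz":0},{"dx":0,"dy":0,"dz":0.004,"wx":0,"wy":0,"wz":0},{"dx":0,"dy":0,"dz":0.005,"wx":0,"wy":0,"wz":0},{"dx":0,"dy":0,"dz":0.005,"wx":0,"wy":0,"wz":0}]}}

```text
time_s: 9.85
tcp_pos: [0.551, -0.0041, 0.1684]
ee_rot: [[0.093, -0.996, -0.0], [-0.996, -0.093, -0.0], [0.0, 0.0, -1.0]]
wrist_force: [0.3, -0.6, -2.4]
gripper_width: 0.089
```

Request:
{"name": "drive_tool", "arguments": {"deltas": [{"dx":0,"dy":0,"dz":0.001,"wx":0,"wy":0,"wz":0},{"dx":0,"dy":0,"dz":0.001,"wx":0,"wy":0,"wz":0}]}}

```text
time_s: 10.05
tcp_pos: [0.5511, -0.0041, 0.1675]
ee_rot: [[0.093, -0.996, -0.0], [-0.996, -0.093, 0.0], [-0.0, 0.0, -1.0]]
wrist_force: [0.1, 1.1, -2.2]
gripper_width: 0.088
```

Request:
{"name": "drive_tool", "arguments": {"deltas": [{"dx":0,"dy":0,"dz":0,"wx":0,"wy":0,"wz":0},{"dx":0,"dy":0,"dz":0,"wx":0,"wy":0,"wz":0},{"dx":0,"dy":0,"dz":0,"wx":0,"wy":0,"wz":0},{"dx":0,"dy":0,"dz":0,"wx":0,"wy":0,"wz":0},{"dx":0,"dy":0,"dz":0,"wx":0,"wy":0,"wz":0}], "gripper": 0.3}}

```text
time_s: 10.55
tcp_pos: [0.5513, -0.0041, 0.1678]
ee_rot: [[0.093, -0.996, 0.0], [-0.996, -0.093, 0.0], [-0.0, -0.0, -1.0]]
wrist_force: [-0.5, 0.0, 0.3]
gripper_width: 0.292
```

Request:
{"name": "drive_tool", "arguments": {"deltas": [{"dx":0,"dy":0,"dz":-0.01,"wx":0,"wy":0,"wz":0},{"dx":0,"dy":0,"dz":-0.03,"wx":0,"wy":0,"wz":0},{"dx":0,"dy":0,"dz":-0.06,"wx":0,"wy":0,"wz":0},{"dx":0,"dy":0,"dz":-0.1,"wx":0,"wy":0,"wz":0},{"dx":-0.04,"dy":0.04,"dz":-0.12,"wx":0,"wy":0,"wz":0},{"dx":-0.08,"dy":0.08,"dz":-0.12,"wx":0,"wy":0,"wz":0},{"dx":-0.11,"dy":0.11,"dz":-0.12,"wx":0,"wy":0,"wz":0},{"dx":-0.15,"dy":0.14,"dz":-0.12,"wx":0,"wy":0,"wz":0},{"dx":-0.18,"dy":0.14,"dz":-0.12,"wx":0,"wy":0,"wz":0},{"dx":-0.18,"dy":0.14,"dz":-0.12,"wx":0,"wy":0,"wz":0}]}}

```text
time_s: 11.55
tcp_pos: [0.3941, 0.165, 0.289]
ee_rot: [[0.099, -0.995, 0.003], [-0.995, -0.099, 0.002], [-0.002, -0.003, -1.0]]
wrist_force: [0.9, -0.1, 0.6]
gripper_width: 0.299
```

Run:
```python
from h import *
import cv2
s=r.sense();print(s["time_s"],s["tcp_pos"],s["gripper_width"],s["wrist_force"],s["joints"])
for n in("side","top"):
  im=cams.capture(n)[:,:,::-1]; cv2.imwrite(f"pics/{n}5f.png",im); im=im[125:275,190:340] if n=="side" else im[125:225,230:330]
  cv2.imwrite(f"pics/{n}5.png",cv2.resize(im,(600,600),interpolation=cv2.INTER_CUBIC))
```

```text
11.55 [0.39406415 0.16499206 0.28903683] 0.298689120108521 [ 0.8950497  -0.11509408  0.55321698] [ 4.46855260e+01 -6.26005211e-01 -1.85730689e+01  1.23754215e-03
 -7.18490672e+01 -3.90278747e+01]
```

View pics/side5.png

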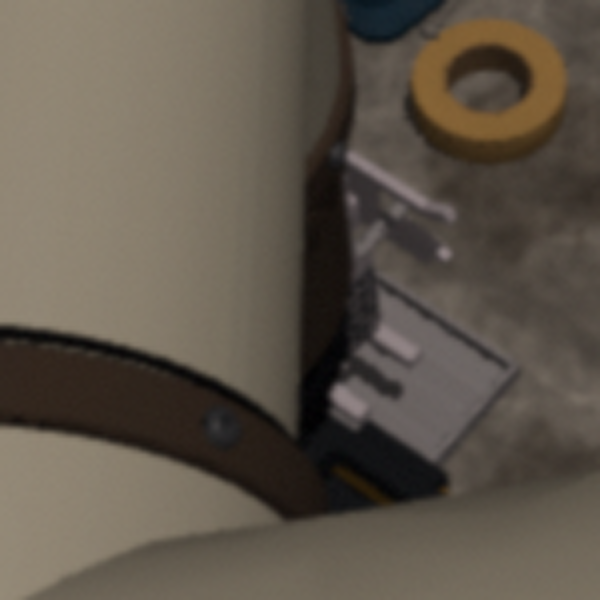

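View pics/top5.png

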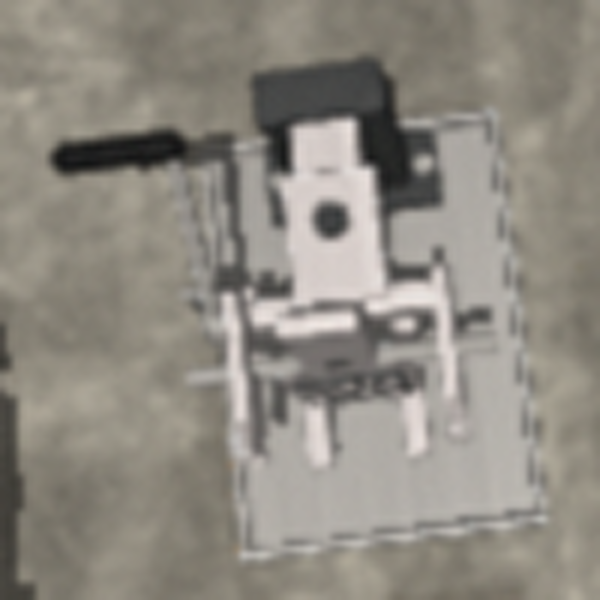

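Run:
```python
from h import *
T=lambda x,y:(230+x/6,125+y/6)
U=np.array([.9957,.0924,0]);V=np.array([-.0924,.9957,0])
a=plane("top",T(190,378),.125);b=plane("top",T(495,338),.125);m=(a+b)/2
print(a,b,np.linalg.norm(a-b),m@U,m@V,np.degrees(np.arctan2(-(a-b)[0],(a-b)[1])))
t=plane("top",T(315,324),.203);print("tabtop",t@U,t@V)
s=r.sense();print(s["joint_velocities"]); print(delta((.6606,.0779,.289),-84.7)); print(delta((.6606,.0779,.180),-84.7))
```

```text
[0.54462456 0.05528316 0.125     ] [ 0.55582067 -0.05952275  0.125     ] 0.1153505486422481 0.5476607907132082 -0.052951252591385514 5.569988699767698
tabtop 0.5465236536975075 -0.0522675251864383
[-2.11310265  0.57921954 -0.15208697 -0.0843476   0.10274     0.04131606]
(array([ 0.1097, -0.2565, -0.0004]), array([-0.06,  0.03,  0.16]))
(array([ 0.1098, -0.2564,  0.1086]), array([-0.06,  0.03,  0.16]))
```

Request:
{"name": "drive_tool", "arguments": {"deltas": [{"dx":0.015,"dy":-0.04,"dz":0,"wx":0,"wy":0,"wz":0},{"dx":0.035,"dy":-0.085,"dz":0,"wx":0,"wy":0,"wz":0},{"dx":0.055,"dy":-0.13,"dz":0,"wx":0,"wy":0,"wz":0},{"dx":0.075,"dy":-0.175,"dz":0,"wx":0,"wy":0,"wz":0},{"dx":0.095,"dy":-0.22,"dz":0,"wx":0,"wy":0,"wz":0},{"dx":0.11,"dy":-0.256,"dz":0,"wx":0,"wy":0,"wz":0},{"dx":0.11,"dy":-0.256,"dz":0,"wx":0,"wy":0,"wz":0},{"dx":0.11,"dy":-0.256,"dz":0,"wx":0,"wy":0,"wz":0},{"dx":0.11,"dy":-0.256,"dz":0,"wx":0,"wy":0,"wz":0}], "gripper": 0}}

```text
time_s: 12.55
tcp_pos: [0.6596, 0.0756, 0.2878]
ee_rot: [[0.092, -0.996, -0.0], [-0.996, -0.092, -0.0], [0.0, 0.0, -1.0]]
wrist_force: [-1.3, -0.2, 0.1]
gripper_width: 0.008
```

Run:
```python
from h import *
import cv2
s=r.sense();print(s["time_s"],s["tcp_pos"],s["gripper_width"],s["wrist_force"],s["joints"])
print(delta((.6606,.0779,.180),-84.7))
for n in("side","top"):
  im=cams.capture(n)[:,:,::-1]; im=im[95:275,170:350] if n=="side" else im[95:225,200:330]
  cv2.imwrite(f"pics/{n}6.png",cv2.resize(im,(600,600),interpolation=cv2.INTER_CUBIC))
```

```text
12.55 [0.65961348 0.07558649 0.28779983] 0.0077421858136419875 [-1.32126761 -0.1577761   0.12237641] [ 2.04656056e+01  2.41090652e+01  1.29033257e+01  2.84694880e-03
 -7.88127843e+01 -1.51874862e+01]
(array([-0.0022, -0.0012,  0.1078]), array([ 0.02, -0.01, -0.02]))
```

View pics/side6.png

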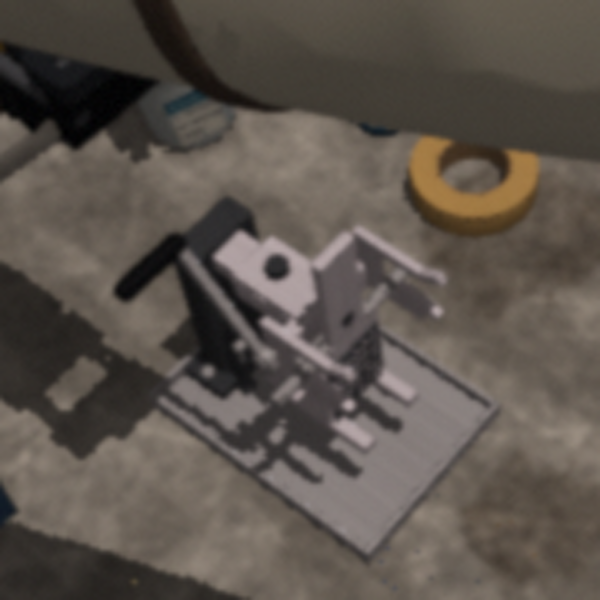

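View pics/top6.png

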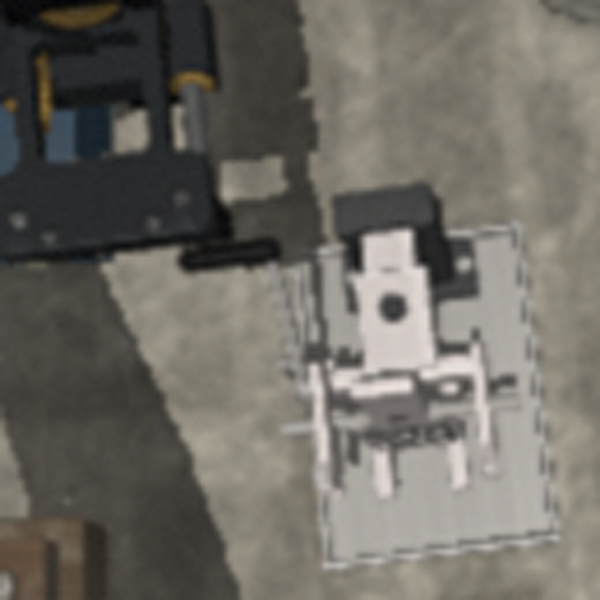

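Request:
{"name": "drive_tool", "arguments": {"deltas": [{"dx":-0.001,"dy":-0.002,"dz":0.04,"wx":0,"wy":0,"wz":0},{"dx":-0.001,"dy":-0.002,"dz":0.08,"wx":0,"wy":0,"wz":0},{"dx":-0.001,"dy":-0.002,"dz":0.1,"wx":0,"wy":0,"wz":0},{"dx":-0.001,"dy":-0.002,"dz":0.108,"wx":0,"wy":0,"wz":0},{"dx":-0.001,"dy":-0.002,"dz":0.108,"wx":0,"wy":0,"wz":0}]}}

```text
time_s: 13.15
tcp_pos: [0.6614, 0.0779, 0.1796]
ee_rot: [[0.094, -0.996, -0.001], [-0.996, -0.094, -0.0], [0.0, 0.001, -1.0]]
wrist_force: [-0.3, -0.2, 0.1]
gripper_width: 0.004
```

Run:
```python
from h import *
import cv2
s=r.sense();print(s["time_s"],s["tcp_pos"],s["gripper_width"],s["wrist_force"])
print(delta((.5411,.0668,.180),-84.7))
for n in("side",):
  im=cams.capture(n)[:,:,::-1]; im=im[95:275,170:350]
  cv2.imwrite(f"pics/{n}7.png",cv2.resize(im,(600,600),interpolation=cv2.INTER_CUBIC))
```

```text
13.15 [0.6614019  0.07785116 0.17962022] 0.003952317452783685 [-0.26391369 -0.24573274  0.13005809]
(array([-0.0003,  0.1208, -0.0003]), array([ 0.04, -0.02,  0.08]))
```

View pics/side7.png

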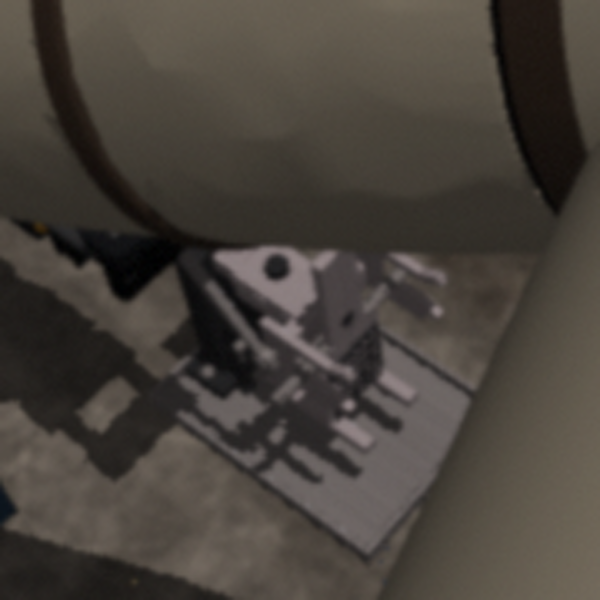

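Request:
{"name": "drive_tool", "arguments": {"deltas": [{"dx":0,"dy":0.012,"dz":0,"wx":0,"wy":0,"wz":0},{"dx":0,"dy":0.022,"dz":0,"wx":0,"wy":0,"wz":0},{"dx":0,"dy":0.03,"dz":0,"wx":0,"wy":0,"wz":0},{"dx":0,"dy":0.038,"dz":0,"wx":0,"wy":0,"wz":0},{"dx":0,"dy":0.046,"dz":0,"wx":0,"wy":0,"wz":0}]}}

```text
time_s: 13.7
tcp_pos: [0.6237, 0.0743, 0.1853]
ee_rot: [[0.096, -0.995, 0.022], [-0.995, -0.095, 0.003], [-0.001, -0.022, -1.0]]
wrist_force: [14.0, -0.5, 11.1]
gripper_width: 0.008
```

Request:
{"name": "drive_tool", "arguments": {"deltas": [{"dx":0,"dy":0.008,"dz":0,"wx":0,"wy":0,"wz":0},{"dx":0,"dy":0.016,"dz":0,"wx":0,"wy":0,"wz":0},{"dx":0,"dy":0.024,"dz":0,"wx":0,"wy":0,"wz":0}]}}

```text
time_s: 14.0
tcp_pos: [0.6024, 0.073, 0.1889]
ee_rot: [[0.096, -0.995, 0.029], [-0.995, -0.096, 0.005], [-0.002, -0.029, -1.0]]
wrist_force: [8.4, 0.5, 11.3]
gripper_width: 0.005
```

Request:
{"name": "drive_tool", "arguments": {"deltas": [{"dx":0,"dy":0.008,"dz":0,"wx":0,"wy":0,"wz":0},{"dx":0,"dy":0.016,"dz":0,"wx":0,"wy":0,"wz":0},{"dx":0,"dy":0.024,"dz":0,"wx":0,"wy":0,"wz":0}]}}

```text
time_s: 14.3
tcp_pos: [0.5691, 0.0692, 0.1812]
ee_rot: [[0.093, -0.996, 0.004], [-0.996, -0.093, 0.001], [-0.001, -0.004, -1.0]]
wrist_force: [1.3, 0.9, 0.9]
gripper_width: 0.007
```

Request:
{"name": "drive_tool", "arguments": {"deltas": [{"dx":0,"dy":0.008,"dz":0,"wx":0,"wy":0,"wz":0},{"dx":0,"dy":0.016,"dz":0,"wx":0,"wy":0,"wz":0},{"dx":0,"dy":0.022,"dz":0,"wx":0,"wy":0,"wz":0}]}}

```text
time_s: 14.6
tcp_pos: [0.5445, 0.0663, 0.1785]
ee_rot: [[0.093, -0.996, -0.004], [-0.996, -0.093, -0.001], [0.001, 0.004, -1.0]]
wrist_force: [-0.4, -0.2, 0.7]
gripper_width: 0.006
```

Run:
```python
from h import *
import cv2
s=r.sense();print(s["time_s"],s["tcp_pos"],s["gripper_width"],s["wrist_force"])
for n in("side","top"):
  im=cams.capture(n)[:,:,::-1]; im=im[95:275,170:350] if n=="side" else im[95:225,200:330]
  cv2.imwrite(f"pics/{n}8.png",cv2.resize(im,(600,600),interpolation=cv2.INTER_CUBIC))
```

```text
14.6 [0.54450229 0.06628946 0.17847057] 0.005692486402393625 [-0.35235751 -0.22554027  0.6619733 ]
```

View pics/side8.png

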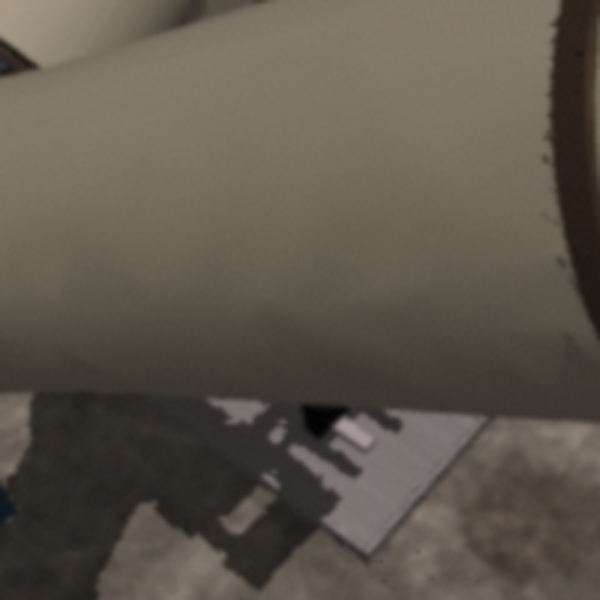

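View pics/top8.png

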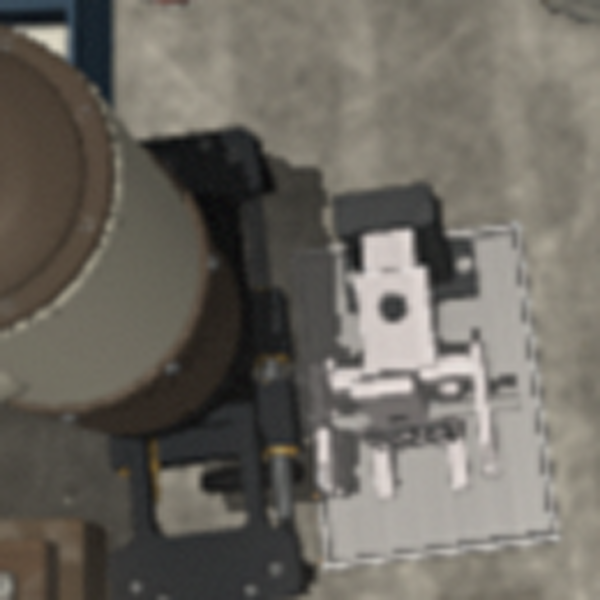

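Request:
{"name": "drive_tool", "arguments": {"deltas": [{"dx":0,"dy":0,"dz":-0.03,"wx":0,"wy":0,"wz":0},{"dx":0,"dy":0,"dz":-0.07,"wx":0,"wy":0,"wz":0},{"dx":0,"dy":0,"dz":-0.11,"wx":0,"wy":0,"wz":0},{"dx":-0.04,"dy":0,"dz":-0.13,"wx":0,"wy":0,"wz":0},{"dx":-0.08,"dy":0.03,"dz":-0.13,"wx":0,"wy":0,"wz":0},{"dx":-0.12,"dy":0.06,"dz":-0.14,"wx":0,"wy":0,"wz":0},{"dx":-0.16,"dy":0.09,"dz":-0.14,"wx":0,"wy":0,"wz":0},{"dx":-0.2,"dy":0.12,"dz":-0.14,"wx":0,"wy":0,"wz":0},{"dx":-0.24,"dy":0.15,"dz":-0.14,"wx":0,"wy":0,"wz":0},{"dx":-0.28,"dy":0.18,"dz":-0.14,"wx":0,"wy":0,"wz":0},{"dx":-0.32,"dy":0.21,"dz":-0.14,"wx":0,"wy":0,"wz":0},{"dx":-0.36,"dy":0.24,"dz":-0.14,"wx":0,"wy":0,"wz":0},{"dx":-0.36,"dy":0.24,"dz":-0.14,"wx":0,"wy":0,"wz":0},{"dx":-0.36,"dy":0.24,"dz":-0.14,"wx":0,"wy":0,"wz":0}]}}

```text
time_s: 16.1
tcp_pos: [0.2732, 0.4035, 0.319]
ee_rot: [[0.096, -0.995, -0.0], [-0.995, -0.096, -0.002], [0.002, 0.001, -1.0]]
wrist_force: [-0.2, -0.1, 0.2]
gripper_width: 0.003
```

Run:
```python
from h import *
import cv2
s=r.sense();print(s["time_s"],s["tcp_pos"],s["wrist_force"],s["joint_velocities"])
for n in("side","top"):
  im=cams.capture(n)[:,:,::-1]; cv2.imwrite(f"pics/{n}9f.png",im); im=im[140:265,200:325] if n=="side" else im[125:225,230:330]
  cv2.imwrite(f"pics/{n}9.png",cv2.resize(im,(600,600),interpolation=cv2.INTER_CUBIC))
```

```text
16.1 [0.27322032 0.4035103  0.31897647] [-0.24599707 -0.12817923  0.20610118] [-2.62022764 -0.74174219 -0.5144718   0.19193727 -0.13553162  0.08272888]
```

View pics/side9.png

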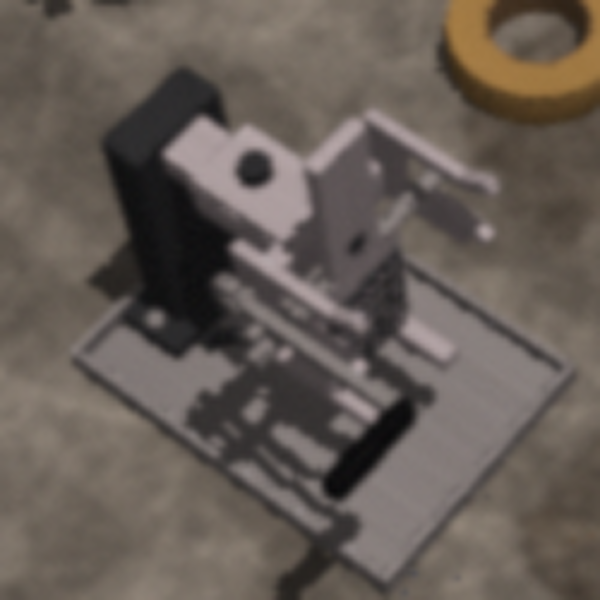

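View pics/top9.png

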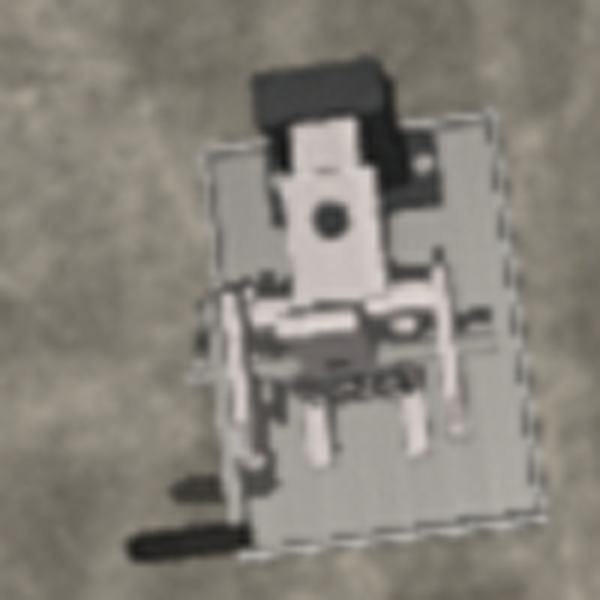

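View pics/side9f.png

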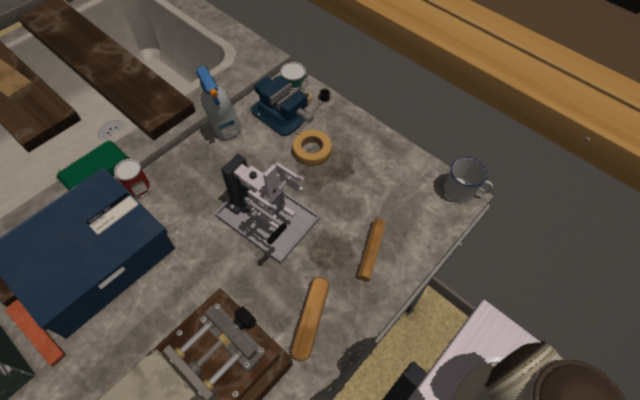

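Run:
```python
from h import *
p,e=tri((230+130/6,125+549/6),(200+333/4.8,140+490/4.8));print(p,e,p@[.9957,.0924,0])
from station import ticket
print(ticket.finish_job())
```

```text
[0.47979489 0.07610127 0.13503653] 0.0009578142926075895 0.4847635284280242
the job is handed in; nothing more can be done
None
```

The carrier is hanging in both hooks, the keeper lever is snapped shut above its bar, and I handed the job in at about 16 s. The tool gives no verdict, so everything below is from my own checks.

- **Hanging the carrier:** I gripped it by the tab and brought the bar through the mouth until it touched the rear wall. I then backed off about 2–3 mm, lowered it into the throats, let go and lifted clear.
- **Carrier seated:** measured in the top view after release, with the bar taken at its seated height, it lay across both hooks. Its centre was within about 1 mm of the throat position I felt, its angle within 0.3° of the stand, and the tab stood upright. The last pictures show it still hanging straight.
- **Keeper:** I pushed it over with the closed fingers against its grip. The push read up to about 14 N sideways and 11 N upward, which is more than the 4 N spring, but well under the limits. Seen from both cameras afterwards, the grip is 135 mm high and about 82 mm in front of the pivot. That is level to the front, as it should be when shut.
- **Bystanders:** the brush, handle blank and tape roll look unmoved in the final picture; I did not measure them.
- **Arm:** it is clear of everything, with no force on the wrist.

One early estimate disagreed. The hook tips put the throat about 5 mm further back than the lever's grip did. Touching the rear wall matched the lever's grip estimate, so I used that.

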